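# Hold the untrimmed bottle up to the inspection lamp

## Task

One of the six sample bottles in the pocket tray still has its moulding tail, a flat tab of flash sticking out of its base. Pick that bottle out of the tray and hold it up in the air half-way between the inspection camera's lens and the caged lamp, lying along the slanted line from the one to the other, mouth towards the lens and tail towards the lamp, and finish still holding it there, motionless. Leave the other bottles in their pockets and do not bump the camera, the lamp or their stand.

Things in the scene. Friction and masses are not known exactly. Their poses are not given: they have to be found in the camera images.
- tailed_center (a point): the bottle to show: white plastic, about 18 g, lying in a tray pocket; this point is its body's centre, 14 mm above its underside. Body 68 mm long (own x), 36 wide (own y), 28 high (own z, up in the tray), rounded edges; round neck (collar 25 mm across) at its +x end, flat tail 26 mm wide, 20 long, 4 thick at its -x end. Grip the flat sides, 36 mm apart, from above at this height
- tailed_mouth (a point): centre of the mouth of that bottle, 56 mm from the body's centre along own +x
- tailed_tail (a point): near the end of the tail of that bottle, 50 mm from the body's centre along own -x
- tray: fixed grey pocket tray, 264 mm (own x) by 246 (own y), 26 high; origin under its centre, on the table. Six pockets, 3 along y (78 mm apart) by 2 along x (122); bottles lie mouth to +x, in any order. Pocket floor 16 mm above the table. Across each rank, centred on the bottles' bodies, runs an open finger channel 44 mm wide, floor 4 mm above the table; 42 mm free between neighbouring bottles
- rig: fixed stand with camera and lamp: aluminium rail 600 mm long on the table along own y (top at 56 mm), camera at the +y end, caged lamp on a bracket plate at the -y end. Origin on the table straight below the spot. The line from lamp to lens falls 20 degrees towards the camera. Cage 94 mm across, camera 44 mm square, both centred on that line; nothing else within 100 mm of the spot
- spot (a point): the place to show the bottle: the point in mid-air half-way between the lens and the lamp, 215 mm above the table. Its own x axis points straight to the lens, along the slanted line; its own z axis points up and square to that line (20 degrees off vertical, leaning towards the camera)
- lens (a point): centre of the front of the camera's lens, 160 mm from the spot
- lamp (a point): centre of the front of the lamp's wire cage, 160 mm from the spot on the other side
- bottle1_center (a point): another bottle, of the same body and neck but trimmed: no tail at its base; centre of its body. Stays in its pocket
- bottle2_center (a point): another bottle, of the same body and neck but trimmed: no tail at its base; centre of its body. Stays in its pocket
- bottle3_center (a point): another bottle, of the same body and neck but trimmed: no tail at its base; centre of its body. Stays in its pocket
- bottle4_center (a point): another bottle, of the same body and neck but trimmed: no tail at its base; centre of its body. Stays in its pocket
- bottle5_center (a point): another bottle, of the same body and neck but trimmed: no tail at its base; centre of its body. Stays in its pocket

How it is judged:
By the outcome, as a careful person would: the job done as asked, in the order asked, and still so for the second after the job is handed in, while the arm keeps its last pose, push and grip.
It also fails if it takes over 35 s, if anything falls off the work surface, if the arm or the gripper's body presses on something with over 40 N, if the wrist force passes 120 N, or if a joint passes its speed limit or range.

## Robot

A 7-joint arm with a two-finger parallel gripper is mounted at the origin on the work surface. World frame = base frame: x ahead of the robot, y to its left, z up, the work surface at z = 0. Lengths are in mm, angles in degrees, forces in N, time in s.
With the tool pointing down it reaches from about 400 to 850 mm from the base axis. Payload 6.9 kg.
Tool frame: the origin (TCP) lies midway between the tips of the shut fingers; the grasp point (between the pads) lies 19 mm behind it (ctrl.tcp_to_grasp is the distance from the TCP to the grasp point, in mm); z points along the fingers, y is the direction in which the jaws open and shut (so a half turn about z gives the same grasp; the last joint's range is limited). The gripper opens to 85 mm and grips with 20 to 120 N. Pads are 22 mm wide; open, the fingers measure 114 mm over their backs; the gripper's body (76 mm by 85 mm) begins 54 mm behind the grasp point. The pads swing forward as they close: fully open they stand 13 mm farther back than shut.
Start: joints at [-61.679, 29.078, -13.613, 85.955, 7.202, 65.827, -8.869], TCP at [236.941, 578.334, 231.275] pointing down, gripper open.
Joint ranges: [-176.47, 176.47], [-13.61, 117.27], [-81.72, 77.17], [0.22, 143.17], [-87.28, 267.28], [10, 112.55], [-165.47, 165.47]. Speed limits (degrees/s): [136.94, 136.94, 180, 180, 180, 180, 180].

## Interface

Orientations are given as a 3x3 rotation matrix whose columns are the frame's x, y, z axes.
In Python, from bench import ctrl gives the robot as it stands.
- The arm moves only by the tool jog_arm, never from a script. Its argument "commands" is a list of rows, each a list of 2 entries, a list of its own where there are three numbers: the shift along the tool's x, y, z in m, then the turn about the tool's z in rad. A call has exactly 8 rows; each row is the pose to reach, as a shift and turn from the pose commanded when the call began, along the tool's axes at that moment; what a row does not reach only later rows make up. A row lasts 1/8 s, in which the tool goes at most 62.5 mm and 10.7 degrees, less where a joint would pass 70% of its speed; a pose out of reach is approached as far as the arm can. A call with a gripper value outside its range is refused whole. "claw" is the finger opening in m, from 0 to 0.0854, set as the call begins (left out, the last holds). The fingers move at their own pace and stop on an object; the grip force is fixed at half the most. Time passes only in rows, so rows that repeat a pose let the fingers close, or fill a call up. It gives the time, the measured TCP pose, the force and the opening at its end, in the units of the state.
- ctrl.read_state(): the state, without advancing time (a new reading comes with each control period).
- ctrl.grab_frame(name): name is "scene" or "top" or "wrist"; returns the picture (400x640x3 uint8, red, green, blue); there is no depth.
- ctrl.camera_model(name): a dict with "vertical_fov" (degrees; the focal length in pixels is half the picture's height over the tangent of half this angle, whatever the lens; pixels are square), "cx", "cy" (the principal point, pixels), "dist_coeffs" ([k1, k2, p1, p2, k3] as OpenCV has them; the pictures are not rectified), "R" (3x3) and "t" (3): a world point X has camera coordinates R X + t. Camera axes: x right, y down, z forward; pixel columns grow to the right and rows downward; lengths in mm; the calibration is good to about 2 mm. A picture is of the moment at which its call begins: read the wrist's pose just before it. camera_model takes no time and is no camera call; for the wrist camera it gives the pose at the moment of the call.
- ctrl.finish_job(): hands the job in, once; it reports no verdict.
The state is a dict: "t": time; "joint_positions": joint angles; "qvel": joint speeds; "joint_efforts": joint torques, N m; "tcp_pos": TCP position; "orientation": TCP orientation; "wrist_force": force on the tool from outside, world axes, zero at the start; "ft_torque": the same for the moment, N m; "width": finger opening in mm.
Only numpy, scipy, OpenCV 4.12 (cv2) and the standard library are available. Lean on these libraries where they do the work, as an engineer would, in place of code of your own. Each camera call takes 0.05 s, during which the arm holds its last target.

## Working session

There is one attempt and no reset: what is moved stays moved. The work goes in short steps, Python scripts to look and compute and a tool call to move; the robot and the scene stay as the last step left them, time stands still between calls to the robot, and variables do not carry over. Pictures are saved under pics/ and viewed, and the job is handed in when it is done.

Besides the shell and the picture viewer there is one more tool, called after "Emit:" as name([rows], argument=value, ...), one row to a line, values as JSON. jog_arm: Moves the arm, as the interface text tells. Its arguments: {"type":"object","properties":{"commands":{"type":"array","items":{"type":"array"}},"claw":{"type":"number"}},"required":["commands"]}

```bash
ls; mkdir -p pics
python3 - <<'E'
from bench import ctrl
import cv2
s=ctrl.read_state(); print({k:s[k] for k in('t','tcp_pos','orientation','width')}, ctrl.tcp_to_grasp)
for n in("scene","top","wrist"):
    im=ctrl.grab_frame(n); cv2.imwrite(f"pics/{n}0.png",im[:,:,::-1]); m=ctrl.camera_model(n); print(n,m)
E
```

```text
pics
{'t': 0.0, 'tcp_pos': array([236.78445607, 577.85876781, 230.41577936]), 'orientation': array([[-9.25390333e-01,  3.79014862e-01, -6.82671056e-04],
       [ 3.79015477e-01,  9.25388778e-01, -1.69625602e-03],
       [-1.11701064e-05, -1.82844182e-03, -9.99998328e-01]]), 'width': 85.22150638046898} 18.700000000000003
scene {'vertical_fov': 43.92009447439642, 'cx': 326.4640003076428, 'cy': 194.2324682340203, 'dist_coeffs': array([-0.01392369,  0.        ,  0.        ,  0.        ,  0.        ]), 'R': array([[ 0.02904839,  0.99955651,  0.00655583],
       [ 0.62734854, -0.01312473, -0.77862799],
       [-0.77819663,  0.02673068, -0.62745157]]), 't': array([  12.36521326, -187.15361885, 1894.7159878 ])}
top {'vertical_fov': 46.16627879697768, 'cx': 316.2562654721981, 'cy': 200.08738029098137, 'dist_coeffs': array([-0.02660009,  0.        ,  0.        ,  0.        ,  0.        ]), 'R': array([[-0.01096443, -0.99991368, -0.0072397 ],
       [-0.98037972,  0.0121747 , -0.1967419 ],
       [ 0.19681306,  0.00494049, -0.98042859]]), 't': array([   4.44300048,  539.93321506, 1525.50404836])}
wrist {'vertical_fov': 66.44114396996534, 'cx': 321.3201264352525, 'cy': 195.95630150337718, 'dist_coeffs': array([-0.04929992,  0.        ,  0.        ,  0.        ,  0.        ]), 'R': array([[ 0.37849497,  0.92560264, -0.00114381],
       [ 0.87527653, -0.35751328,  0.32569196],
       [ 0.30105241, -0.12427392, -0.94547525]]), 't': array([-624.18022195,  -42.89479279,  381.96549979])}
```

View pics/scene0.png

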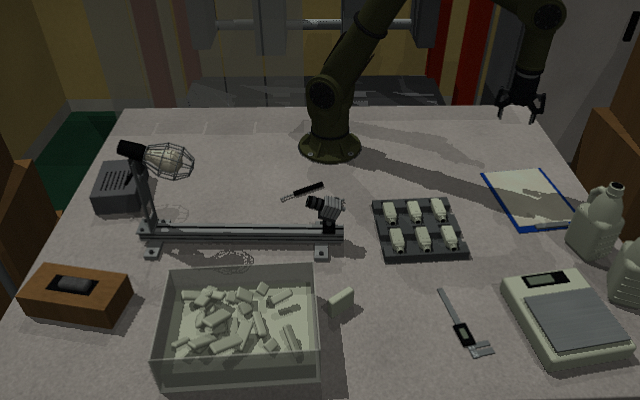

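View pics/top0.png

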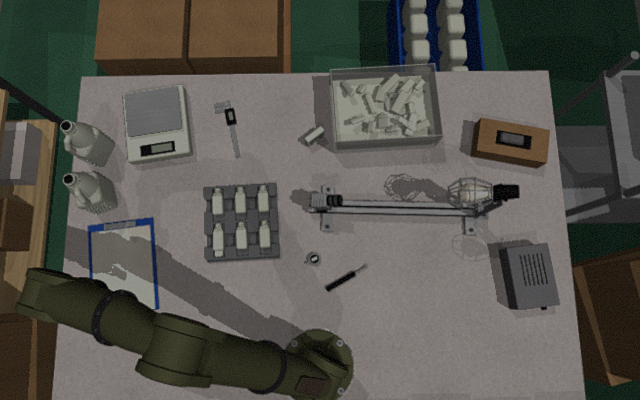

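View pics/wrist0.png

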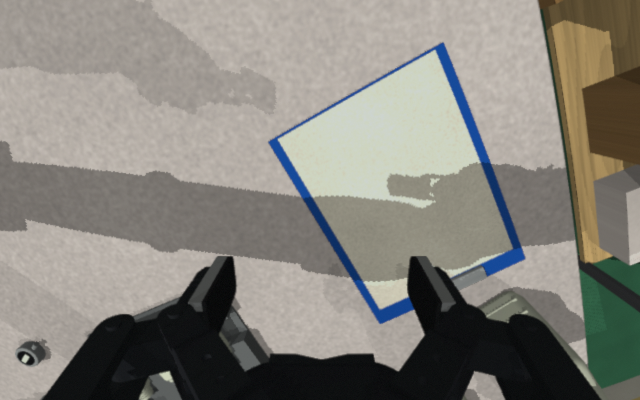

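Run:
```python
import cv2
a=cv2.imread('pics/top0.png')
cv2.imwrite('pics/top0_tray.png',cv2.resize(a[175:270,195:290],None,fx=6,fy=6,interpolation=cv2.INTER_CUBIC))
cv2.imwrite('pics/top0_rig.png',cv2.resize(a[165:265,285:525],None,fx=3.3,fy=3.3,interpolation=cv2.INTER_CUBIC))
b=cv2.imread('pics/scene0.png')
cv2.imwrite('pics/scene0_rig.png',cv2.resize(b[130:265,110:360],None,fx=3.2,fy=3.2,interpolation=cv2.INTER_CUBIC))
```

```text
(no output)
```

View pics/top0_tray.png

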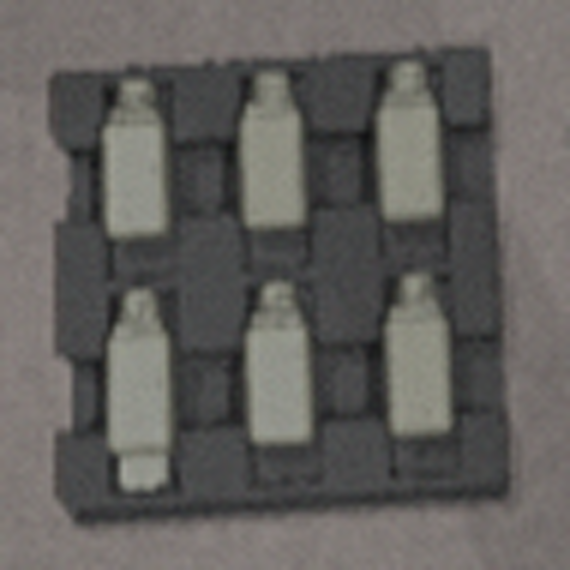

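View pics/top0_rig.png

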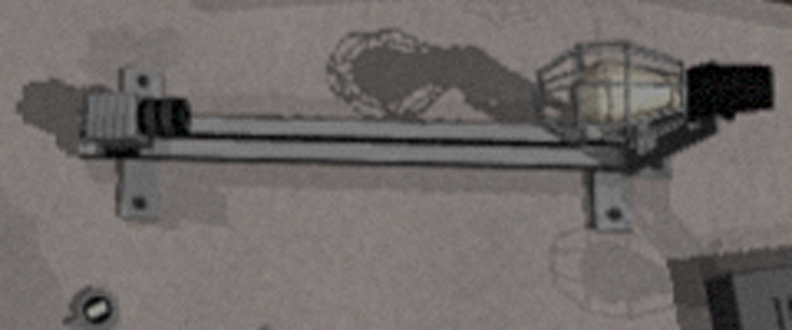

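View pics/scene0_rig.png

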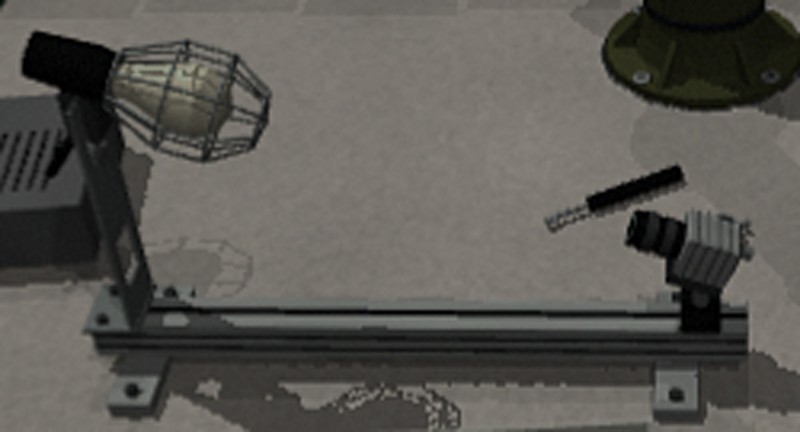

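```bash
cat > h.py <<'E'
from bench import ctrl
import numpy as np, cv2
def K(m):
    f=200/np.tan(np.radians(m['vertical_fov']/2)); return np.array([[f,0,m['cx']],[0,f,m['cy']],[0,0,1]])
def ray(m,uv):
    p=cv2.undistortPoints(np.array(uv,float).reshape(-1,1,2),K(m),np.array(m['dist_coeffs'])).reshape(-1,2)
    d=np.c_[p,np.ones(len(p))]@m['R']; c=-m['R'].T@m['t']; return c,d/np.linalg.norm(d,axis=1)[:,None]
def plane(m,uv,z):
    c,d=ray(m,uv); return c+d*((z-c[2])/d[:,2])[:,None]
def tri(m1,u1,m2,u2):
    c1,d1=ray(m1,[u1]);c2,d2=ray(m2,[u2]);d1=d1[0];d2=d2[0]
    A=np.c_[d1,-d2];s=np.linalg.lstsq(A,c2-c1,rcond=None)[0]
    p=c1+s[0]*d1;q=c2+s[1]*d2;return (p+q)/2,np.linalg.norm(p-q)
def proj(m,X):
    rv,_=cv2.Rodrigues(m['R']); return cv2.projectPoints(np.array(X,float).reshape(-1,1,3),rv,np.array(m['t']),K(m),np.array(m['dist_coeffs']))[0].reshape(-1,2)
E
python3 - <<'E'
from h import *
T=ctrl.camera_model('top');S=ctrl.camera_model('scene');W=ctrl.camera_model('wrist')
for m in(T,S,W): print('cam',(-m['R'].T@m['t']).round(0))
a=cv2.imread('pics/top0.png');hsv=cv2.cvtColor(a,cv2.COLOR_BGR2HSV)
sub=a[175:270,195:290]
mask=((sub.min(2)>105)&(sub[:,:,0].astype(int)<sub[:,:,2]+0)).astype(np.uint8)
g=cv2.cvtColor(a,cv2.COLOR_BGR2GRAY)[185:258,206:278]
# white-green bottle: green>=red
b=a.astype(int); mk=((b[:,:,1]>=b[:,:,2]-1)&(b[:,:,1]>100)).astype(np.uint8); mk[:183]=0;mk[260:]=0;mk[:,:205]=0;mk[:,280:]=0
n,l,st,ce=cv2.connectedComponentsWithStats(mk)
for i in range(1,n):
    if st[i,4]>40:
        ys,xs=np.where(l==i); r=cv2.minAreaRect(np.c_[xs,ys].astype(np.float32))
        print(st[i],ce[i].round(1),r, plane(T,[ce[i]],40)[0].round(1))
# manual tray corners z=26 and body corners
f=lambda x,y:(195+(x+.5)/6-.5,175+(y+.5)/6-.5)
P=plane(T,[f(52,74),f(488,48),f(508,494),f(60,492)],26);print(P.round(1)); print([np.linalg.norm(P[i]-P[i-1]).round(1) for i in range(4)])
g=lambda x,y:(285+(x+.5)/3.3-.5,165+(y+.5)/3.3-.5); k=lambda x,y:(110+(x+.5)/3.2-.5,130+(y+.5)/3.2-.5)
print('lens',tri(T,g(188,117),S,k(632,232)))
print('rail', plane(T,[g(190,117),g(560,135),g(100,158),g(590,167)],56).round(1))
E
```

```text
cam [ 229.  -10. 1602.]
cam [1592.  -65. 1043.]
cam [159. 610. 374.]
[258 185  11  27 196] [262.7 199.2] ((262.4176330566406, 197.92941284179688), (25.846721649169922, 9.893848419189453), 85.60128784179688) [547.9 180.1  40. ]
[235 187  11  26 200] [239.8 200.8] ((239.61167907714844, 199.56346130371094), (25.29270362854004, 9.547103881835938), 85.91438293457031) [543.6 258.3  40. ]
[212 188  11  27 204] [217.  202.4] ((216.57933044433594, 200.95175170898438), (25.910192489624023, 9.799367904663086), 85.2363510131836) [539. 336.  40.]
[259 221  11  27 202] [264.3 235. ] ((264.22930908203125, 233.8982696533203), (25.778966903686523, 9.865300178527832), 86.633544921875) [425.6 173.4  40. ]
[213 223  10  34 277] [217.7 240.2] ((217.5, 239.5), (33.0, 9.0), 90.0) [409.9 329.5  40. ]
[236 222  11  27 226] [240.8 236.8] ((241.0, 235.0), (26.0, 10.0), 90.0) [420.5 252.1  40. ]
[[596.8 388.3  26. ]
 [608.9 136.9  26. ]
 [353.  124.3  26. ]
 [356.8 375.2  26. ]]
[np.float64(240.4), np.float64(251.7), np.float64(256.2), np.float64(250.9)]
lens (array([519.37363123, -82.5243653 , 150.88890164]), np.float64(0.40879374652282663))
rail [[ 538.3  -89.1   56. ]
 [ 515.  -464.6   56. ]
 [ 497.1    2.9   56. ]
 [ 481.7 -492.8   56. ]]
```

Emit:
jog_arm([
  [[-0.02,-0.012,0],-0.05],
  [[-0.06,-0.037,0],-0.12],
  [[-0.11,-0.069,0],-0.2],
  [[-0.16,-0.1,0],-0.28],
  [[-0.21,-0.131,0],-0.37],
  [[-0.243,-0.152,0],-0.42],
  [[-0.259,-0.162,0],-0.445],
  [[-0.259,-0.162,0],-0.445],
], claw=0.065)

```text
t: 1.15
tcp_pos: [416.1, 328.7, 231.1]
orientation: [[-0.999, -0.053, -0.0], [-0.053, 0.999, -0.001], [0.0, -0.001, -1.0]]
wrist_force: [0.5, 0.1, -0.5]
width: 64.6
```

Run:
```python
from h import *
s=ctrl.read_state(); print({k:s[k] for k in('t','tcp_pos','orientation','width','joint_positions')})
m=ctrl.camera_model('wrist'); print(m)
for n in("wrist","top","scene"):
    im=ctrl.grab_frame(n); cv2.imwrite(f"pics/{n}1.png",im[:,:,::-1])
```

```text
{'t': 1.15, 'tcp_pos': array([416.12665343, 328.69342842, 231.05217261]), 'orientation': array([[-9.98616946e-01, -5.25755042e-02, -1.08154187e-04],
       [-5.25753963e-02,  9.98616611e-01, -8.32361288e-04],
       [ 1.51766382e-04, -8.25523838e-04, -9.99999648e-01]]), 'width': 64.63882376730051, 'joint_positions': array([-28.44757612,  20.98950669, -17.73742931, 100.16675501,
         7.27294098,  59.99932987,  44.28316354])}
{'vertical_fov': 66.44114396996534, 'cx': 321.3201264352525, 'cy': 195.95630150337718, 'dist_coeffs': array([-0.04929992,  0.        ,  0.        ,  0.        ,  0.        ]), 'R': array([[-5.31698456e-02,  9.98585136e-01, -8.33036832e-04],
       [ 9.44161219e-01,  5.05436421e-02,  3.25583986e-01],
       [ 3.25165434e-01,  1.65247292e-02, -9.45512757e-01]]), 't': array([-305.91169759, -451.80109463,  241.14729504])}
```

View pics/wrist1.png

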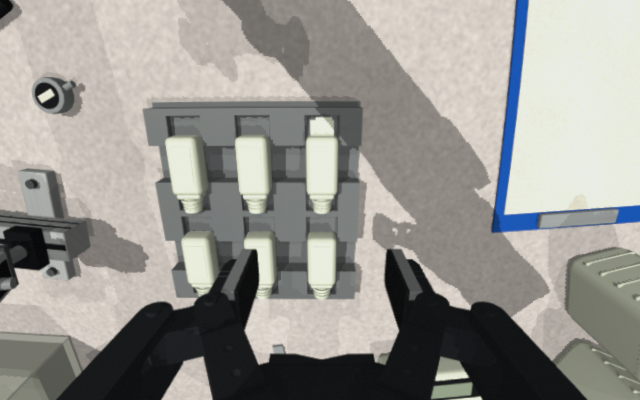

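Run:
```python
from h import *
a=cv2.imread('pics/wrist1.png')
cv2.imwrite('pics/wrist1_z.png',cv2.resize(a[95:310,140:370],None,fx=2.6,fy=2.6,interpolation=cv2.INTER_CUBIC))
```

```text
(no output)
```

View pics/wrist1_z.png

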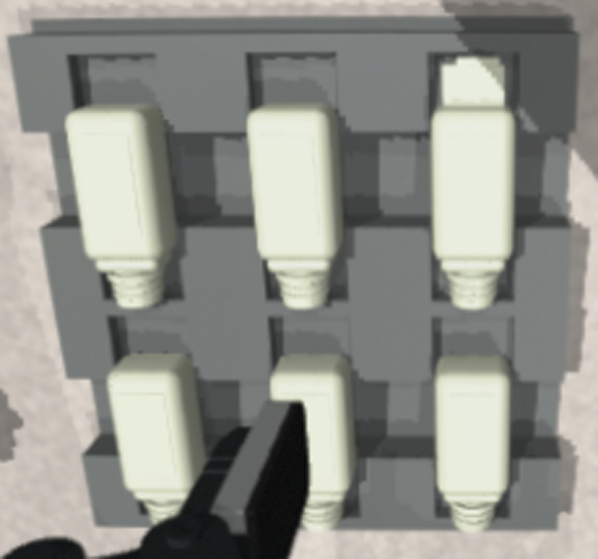

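Run:
```python
from h import *
m={'vertical_fov':66.44114396996534,'cx':321.3201264352525,'cy':195.95630150337718,'dist_coeffs':np.array([-0.04929992,0,0,0,0.]),'R':np.array([[-5.31698456e-02,9.98585136e-01,-8.33036832e-04],[9.44161219e-01,5.05436421e-02,3.25583986e-01],[3.25165434e-01,1.65247292e-02,-9.45512757e-01]]),'t':np.array([-305.91169759,-451.80109463,241.14729504])}
print(-m['R'].T@m['t'])
f=lambda x,y:(140+(x+.5)/2.6-.5,95+(y+.5)/2.6-.5)
P=plane(m,[f(10,35),f(578,35),f(558,528),f(97,525)],26);print(P.round(1),[np.linalg.norm(P[i]-P[i-1]).round(1) for i in range(4)])
print(P.mean(0))
print('body sides z35',plane(m,[f(432,180),f(514,180)],36).round(1))
print('base z40',plane(m,[f(472,106)],40).round(1),'shoulder z36',plane(m,[f(472,258)],40).round(1))
print('tail end',plane(m,[f(472,58)],32).round(1),'mouth end',plane(m,[f(472,306)],36).round(1))
print('far bottles mouth', plane(m,[f(472,530),f(322,528)],36).round(1),'base',plane(m,[f(472,355),f(122,106),f(292,106)],40).round(1))
```

```text
[331.89502967 324.32965322 374.85220933]
[[358.5 125.7  26. ]
 [347.1 369.8  26. ]
 [597.2 383.6  26. ]
 [610.4 138.   26. ]] [np.float64(252.2), np.float64(244.4), np.float64(250.5), np.float64(245.9)]
[478.28137985 254.26631504  26.        ]
body sides z35 [[411.  310.7  36. ]
 [409.1 346.4  36. ]]
base z40 [[377.6 326.4  40. ]] shoulder z36 [[444.6 329.9  40. ]]
tail end [[358.6 325.4  32. ]] mouth end [[469.2 331.2  36. ]]
far bottles mouth [[593.1 337.8  36. ]
 [596.3 260.8  36. ]] base [[492.1 332.5  40. ]
 [384.8 178.7  40. ]
 [381.4 251.   40. ]]
```

Emit:
jog_arm([
  [[0.0046,0,0.02],0],
  [[0.0046,0,0.06],0],
  [[0.0046,0,0.11],0],
  [[0.0046,0,0.155],0],
  [[0.0046,0,0.19],0],
  [[0.0046,0,0.21],0],
  [[0.0046,0,0.222],0],
  [[0.0046,0,0.222],0],
], claw=0.065)

```text
t: 2.3
tcp_pos: [409.9, 330.6, 8.8]
orientation: [[-0.998, -0.057, -0.001], [-0.057, 0.998, -0.0], [0.001, -0.0, -1.0]]
wrist_force: [-0.2, 0.5, 0.9]
width: 64.9
```

Emit:
jog_arm([
  [[0,0,0],0],
  [[0,0,0],0],
  [[0,0,0],0],
  [[0,0,0],0],
  [[0,0,0],0],
  [[0,0,0],0],
  [[0,0,0],0],
  [[0,0,0],0],
], claw=0.02)

```text
t: 3.3
tcp_pos: [411.2, 329.8, 10.4]
orientation: [[-0.998, -0.055, 0.001], [-0.055, 0.998, 0.0], [-0.001, 0.0, -1.0]]
wrist_force: [-0.7, -1.9, 7.5]
width: 35.2
```

Emit:
jog_arm([
  [[0,0,-0.01],0],
  [[0,0,-0.03],0],
  [[0,0,-0.055],0],
  [[-0.02,-0.004,-0.075],0],
  [[-0.06,-0.012,-0.085],0],
  [[-0.11,-0.02,-0.09],0],
  [[-0.15,-0.028,-0.09],0],
  [[-0.18,-0.039,-0.09],0],
])

```text
t: 4.3
tcp_pos: [594.3, 301.0, 100.2]
orientation: [[-0.998, -0.056, 0.001], [-0.056, 0.998, 0.001], [-0.001, 0.001, -1.0]]
wrist_force: [0.7, 1.2, 0.7]
width: 35.2
```

Emit:
jog_arm([
  [[-0.02,0,0.01],0],
  [[-0.03,0,0.015],0],
  [[-0.037,0,0.02],0],
  [[-0.037,0,0.02],0],
  [[-0.037,0,0.02],0],
  [[-0.037,0,0.02],0],
  [[-0.037,0,0.02],0],
  [[-0.037,0,0.02],0],
])

```text
t: 5.3
tcp_pos: [629.4, 303.2, 79.4]
orientation: [[-0.998, -0.056, 0.0], [-0.056, 0.998, -0.0], [-0.0, -0.0, -1.0]]
wrist_force: [0.4, -0.1, 0.2]
width: 35.5
```

Run:
```python
from h import *
import pickle
s=ctrl.read_state(); print({k:s[k] for k in('t','tcp_pos','orientation','width','joint_positions')})
m=ctrl.camera_model('wrist'); pickle.dump(m,open('w2.pkl','wb'))
for n in("wrist","scene"):
    im=ctrl.grab_frame(n); cv2.imwrite(f"pics/{n}2.png",im[:,:,::-1])
a=cv2.imread('pics/scene2.png'); cv2.imwrite('pics/scene2_z.png',cv2.resize(a[130:280,340:500],None,fx=4,fy=4,interpolation=cv2.INTER_CUBIC))
```

```text
{'t': 5.3, 'tcp_pos': array([629.41464391, 303.23405178,  79.44891335]), 'orientation': array([[-9.98418151e-01, -5.62242820e-02,  1.60079511e-04],
       [-5.62242850e-02,  9.98418164e-01, -1.41895881e-05],
       [-1.59028492e-04, -2.31674983e-05, -9.99999987e-01]]), 'width': 35.51099968655392, 'joint_positions': array([-19.27735435,  43.37158252, -15.60523384,  83.94929632,
        13.12800808,  54.46501597,  54.75106229])}
```

View pics/wrist2.png

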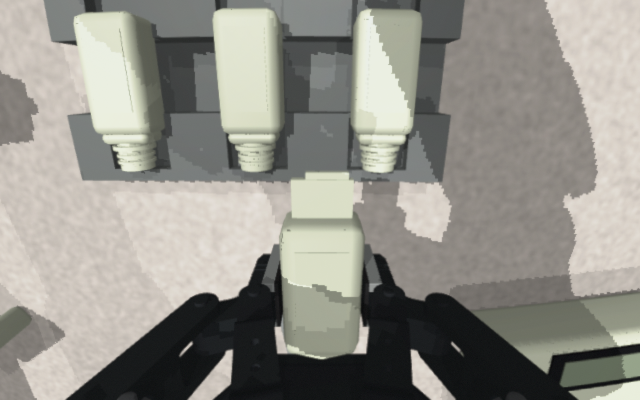

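View pics/scene2_z.png

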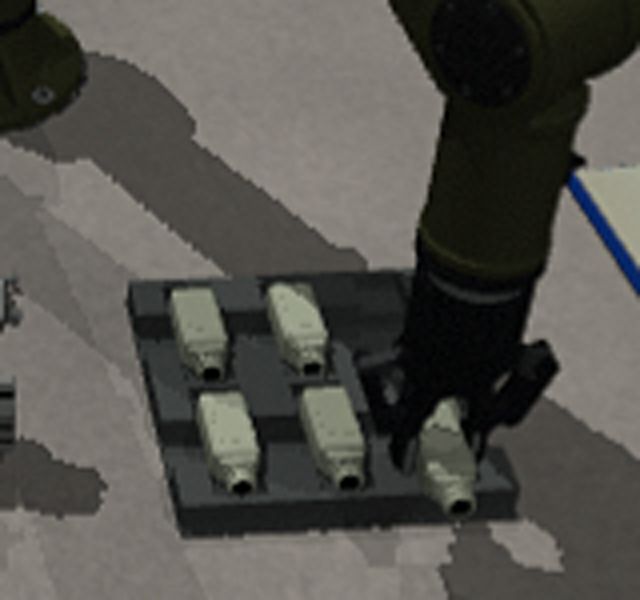

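Run:
```python
from h import *
import pickle
m=pickle.load(open('w2.pkl','rb'))
P=plane(m,[(90,180.5),(270,180.5),(440,181)],26);print(P.round(1))
x=np.array([.9984,.0562,0]); c=np.array([629.4,303.2,26])
print((P-c)@x, plane(m,[(90,180.5),(270,180.5),(440,181)],22)@x-c@x)
print('base/tail', plane(m,[(320,213),(322,180),(327,172)],98).round(1))
```

```text
[[610.8 141.9  26. ]
 [604.  267.3  26. ]
 [597.7 381.9  26. ]]
[-27.6351872  -27.40066571 -27.19356563] [-26.48384109 -26.2445626  -26.03326175]
base/tail [[596.2 300.8  98. ]
 [581.  300.8  98. ]
 [577.4 302.7  98. ]]
```

Emit:
jog_arm([
  [[0.002,0,0.02],0],
  [[0.004,0,0.045],0],
  [[0.004,0,0.055],0],
  [[0.004,0,0.057],0],
  [[0.004,0,0.059],0],
  [[0.004,0,0.061],0],
  [[0.004,0,0.062],0],
  [[0.004,0,0.063],0],
])

```text
t: 6.4
tcp_pos: [626.4, 303.4, 20.0]
orientation: [[-0.998, -0.056, 0.003], [-0.056, 0.998, 0.001], [-0.003, 0.001, -1.0]]
wrist_force: [-3.7, -3.1, 18.7]
width: 35.6
```

Emit:
jog_arm([
  [[0,0,0.001],0],
  [[0,0,0.002],0],
  [[0,0,0.003],0],
  [[0,0,0.004],0],
  [[0,0,0.005],0],
  [[0,0,0.005],0],
  [[0,0,0.005],0],
  [[0,0,0.005],0],
])

```text
t: 7.4
tcp_pos: [628.5, 304.7, 16.3]
orientation: [[-0.998, -0.056, 0.007], [-0.056, 0.998, 0.004], [-0.008, 0.003, -1.0]]
wrist_force: [-1.0, -0.7, 20.8]
width: 35.5
```

Run:
```python
from h import *
import pickle
m=ctrl.camera_model('wrist'); pickle.dump(m,open('w3.pkl','wb'))
for n in("wrist","scene"):
    im=ctrl.grab_frame(n); cv2.imwrite(f"pics/{n}3.png",im[:,:,::-1])
a=cv2.imread('pics/scene3.png'); a=cv2.resize(a[180:280,400:500],None,fx=4,fy=4,interpolation=cv2.INTER_CUBIC)
b=cv2.imread('pics/wrist3.png')[0:400,200:500]
cv2.imwrite('pics/c3.png',np.hstack([b,a]))
```

```text
(no output)
```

View pics/c3.png

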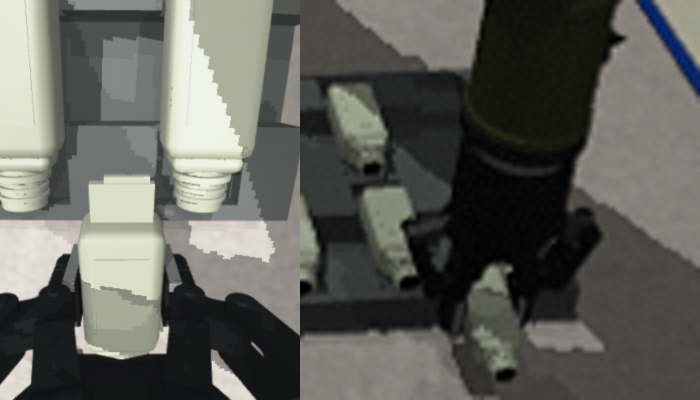

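Emit:
jog_arm([
  [[0.001,0,0.001],0],
  [[0.002,0,0.002],0],
  [[0.002,0,0.003],0],
  [[0.002,0,0.004],0],
  [[0.002,0,0.005],0],
  [[0.002,0,0.005],0],
  [[0.002,0,0.005],0],
  [[0.002,0,0.005],0],
])

```text
t: 8.5
tcp_pos: [629.2, 304.8, 12.5]
orientation: [[-0.998, -0.055, 0.013], [-0.055, 0.998, 0.005], [-0.013, 0.005, -1.0]]
wrist_force: [4.0, -0.5, 23.2]
width: 35.1
```

Emit:
jog_arm([
  [[0,0,0.001],0],
  [[0,0,0.002],0],
  [[0,0,0.003],0],
  [[0,0,0.003],0],
  [[0,0,0.003],0],
  [[0,0,0.003],0],
  [[0,0,0.003],0],
  [[0,0,0.003],0],
])

```text
t: 9.5
tcp_pos: [629.7, 305.6, 9.8]
orientation: [[-0.998, -0.055, 0.014], [-0.055, 0.998, 0.007], [-0.014, 0.006, -1.0]]
wrist_force: [5.3, 0.5, 22.9]
width: 35.2
```

Run:
```python
from h import *
import pickle
m=ctrl.camera_model('wrist'); pickle.dump(m,open('w4.pkl','wb'))
for n in("wrist","scene"):
    im=ctrl.grab_frame(n); cv2.imwrite(f"pics/{n}4.png",im[:,:,::-1])
a=cv2.imread('pics/scene4.png'); a=cv2.resize(a[180:280,400:500],None,fx=4,fy=4,interpolation=cv2.INTER_CUBIC)
b=cv2.imread('pics/wrist4.png')[0:400,200:500]
cv2.imwrite('pics/c4.png',np.hstack([b,a]))
```

```text
(no output)
```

View pics/c4.png

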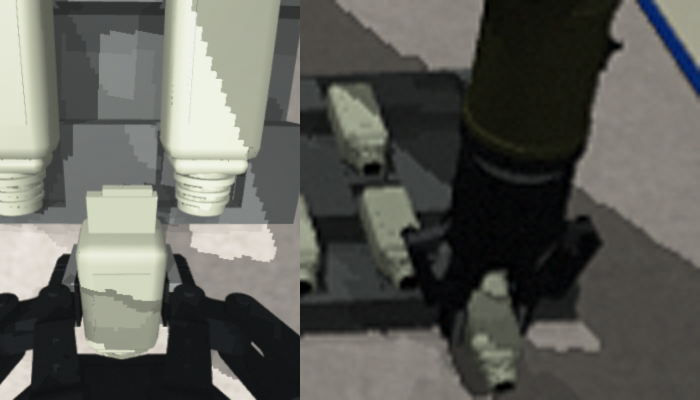

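Run:
```python
import cv2,numpy as np
I=cv2.INTER_CUBIC
a=cv2.imread('pics/top1.png');b=cv2.imread('pics/scene0.png')
A=cv2.resize(a[180:225,300:350],None,fx=8,fy=8,interpolation=I);B=cv2.resize(b[185:240,300:350],None,fx=8,fy=8,interpolation=I)
C=cv2.resize(a[170:220,440:490],None,fx=8,fy=8,interpolation=I);D=cv2.resize(b[135:185,150:200],None,fx=8,fy=8,interpolation=I)
def lift(x): return np.clip(x.astype(float)*1.6,0,255).astype(np.uint8)
cv2.imwrite('pics/cam.png',lift(np.hstack([cv2.copyMakeBorder(A,0,80,0,0,0),B])));cv2.imwrite('pics/lamp.png',lift(np.hstack([C,D])))
```

```text
(no output)
```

View pics/cam.png

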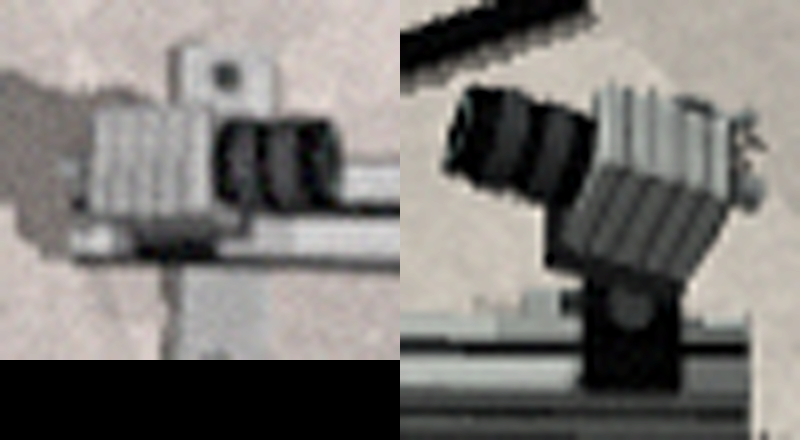

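View pics/lamp.png

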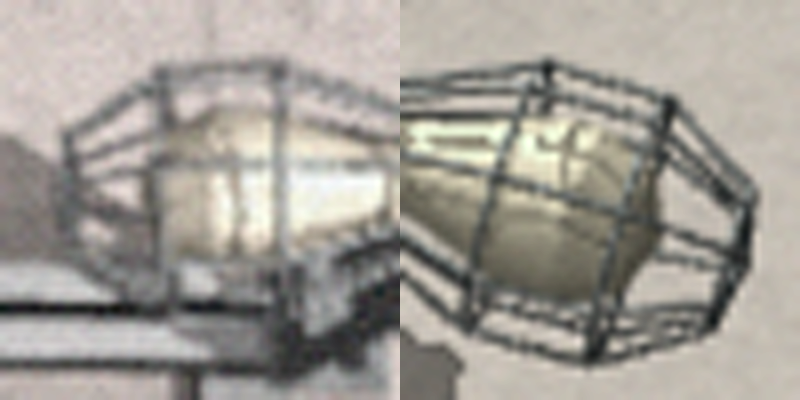

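Run:
```python
from h import *
T=ctrl.camera_model('top');S=ctrl.camera_model('scene')
c=lambda ox,oy,x,y:(ox+(x+.5)/8-.5,oy+(y+.5)/8-.5)
L,e=tri(T,c(300,180,331,163),S,c(300,185,56,131));print('lens',L,e)
M,e=tri(T,c(440,170,67,192),S,c(150,135,333,262));print('lamp',M,e)
print('dist',np.linalg.norm(L-M),'mid',(L+M)/2,'drop',np.degrees(np.arcsin((M-L)[2]/np.linalg.norm(M-L))),'yaw',(L-M)/np.linalg.norm(L-M))
# rail edges at z=56
a=cv2.imread('pics/top1.png');g=cv2.cvtColor(a,cv2.COLOR_BGR2GRAY).astype(float)
for u in (350,370,390,410,430): print(u,g[198:222,u].astype(int))
```

```text
lens [519.09553745 -82.14935554 155.01404806] 4.342575441578441
lamp [ 511.37145679 -387.15121575  269.73390808] 3.1795171537895035
dist 325.9546631700131 mid [ 515.23349712 -234.65028564  212.37397807] drop 20.60665413993859 yaw [ 0.02369679  0.93571866 -0.35195036]
350 [117  95 102 126 126 125 113  76  17  84 125 125 123 112  84  51  89 111
 112 115 113 111 110 120]
370 [121 114  75  90 123 124 123 102  19  41  97 122 124 125  98  41  73 108
 110 112 114 113 114 120]
390 [118 121  96 104 126 132 125 112  56  22  85 126 119 125 118  81  55  89
 112 114 117 111 115 114]
410 [ 99  72  73  68  94 127 126 128 101  16  44  97 117 124 127 104  36  82
 113 112 115 117 114 108]
430 [ 99 123 125  99  98 123 124 122 106  54  22  83 127 123 122 110  74  49
  91 116 111 109 112 108]
```

Run:
```python
from h import *
T=ctrl.camera_model('top')
us=[350,370,390,410,430]; vs=[206.1,206.4,206.75,207.3,207.7]
P=plane(T,np.c_[us,vs],54);print(P.round(1)); k=np.polyfit(P[:,1],P[:,0],1);print(k,np.degrees(np.arctan(k[0])),np.polyval(k,[-234,-82,-387]))
```

```text
[[ 517.9 -114.8   54. ]
 [ 516.  -181.9   54. ]
 [ 514.  -248.9   54. ]
 [ 511.3 -315.9   54. ]
 [ 509.1 -382.9   54. ]]
[3.32987601e-02 5.21968052e+02] 1.9071737310667896 [514.17614223 519.23755377 509.08143192]
```

Emit:
jog_arm([
  [[0,0,-0.01],0],
  [[0,0,-0.03],0],
  [[0,0,-0.06],0],
  [[0,0,-0.105],-0.1],
  [[0,-0.02,-0.155],-0.25],
  [[0,-0.05,-0.205],-0.42],
  [[0,-0.09,-0.25],-0.6],
  [[0,-0.14,-0.29],-0.78],
])

```text
t: 10.6
tcp_pos: [630.6, 164.0, 295.1]
orientation: [[-0.664, -0.747, 0.001], [-0.747, 0.664, 0.0], [-0.001, -0.001, -1.0]]
wrist_force: [2.0, -0.7, -0.1]
width: 34.9
```

Emit:
jog_arm([
  [[-0.03,-0.03,-0.01],-0.18],
  [[-0.06,-0.06,-0.01],-0.36],
  [[-0.09,-0.09,-0.01],-0.54],
  [[-0.11,-0.11,-0.01],-0.66],
  [[-0.12,-0.12,-0.01],-0.704],
  [[-0.12,-0.12,-0.01],-0.704],
  [[-0.12,-0.12,-0.01],-0.704],
  [[-0.12,-0.12,-0.01],-0.704],
])

```text
t: 11.6
tcp_pos: [800.2, 172.8, 303.5]
orientation: [[-0.031, -1.0, 0.001], [-1.0, 0.031, -0.0], [0.0, -0.001, -1.0]]
wrist_force: [-0.1, 0.4, 0.6]
width: 35.0
```

Run:
```python
from h import *
import pickle
s=ctrl.read_state(); print({k:s[k] for k in('t','tcp_pos','orientation','width','joint_positions')})
m=ctrl.camera_model('wrist'); pickle.dump(m,open('w5.pkl','wb'))
for n in("wrist","scene","top"):
    im=ctrl.grab_frame(n); cv2.imwrite(f"pics/{n}5.png",im[:,:,::-1])
p=proj(ctrl.camera_model('scene'),[s['tcp_pos']])[0]; print(p)
u,v=p.astype(int)
a=cv2.imread('pics/scene5.png'); cv2.imwrite('pics/s5.png',cv2.resize(a[v-50:v+50,u-60:u+60],None,fx=6,fy=6,interpolation=cv2.INTER_CUBIC))
```

```text
{'t': 11.6, 'tcp_pos': array([800.15213623, 172.79731634, 303.46880871]), 'orientation': array([[-3.09686196e-02, -9.99520102e-01,  7.14723562e-04],
       [-9.99520354e-01,  3.09685578e-02, -9.73244957e-05],
       [ 7.51438319e-05, -7.17394754e-04, -9.99999740e-01]]), 'width': 35.011114069547205, 'joint_positions': array([ -4.79680676,  51.10851659, -36.15422714,  34.04381243,
        27.78702644,  99.66069334, 153.85599307])}
[422.44498268 229.03605656]
```

View pics/s5.png

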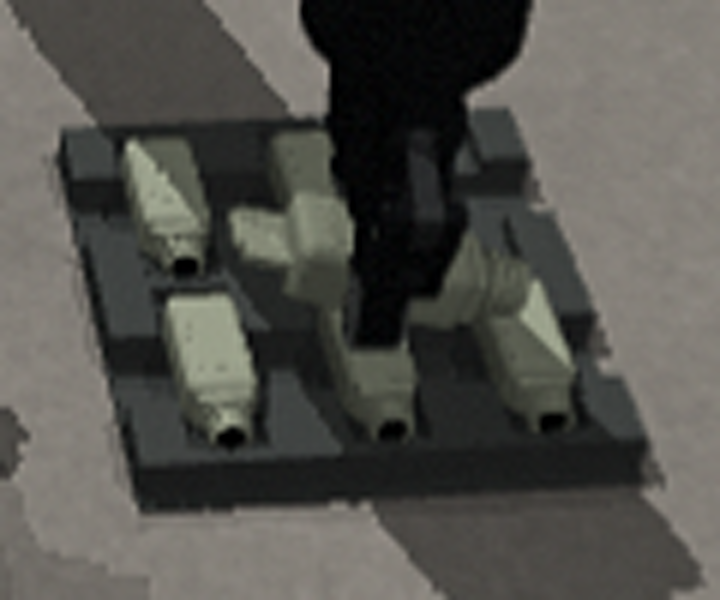

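View pics/wrist5.png

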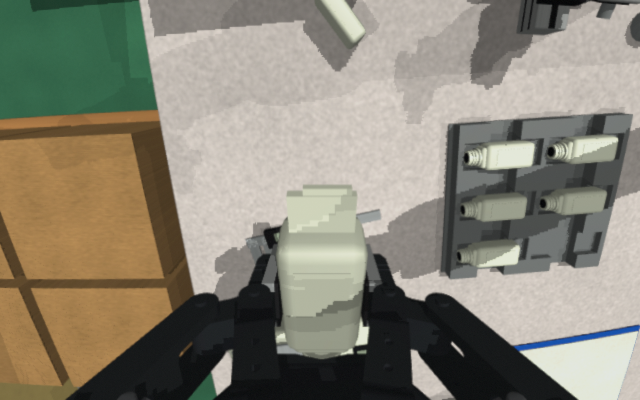

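```bash
python3 - <<'E'
from h import *
S=ctrl.camera_model('scene')
f=lambda x,y:(362+(x+.5)/6-.5,179+(y+.5)/6-.5)
tcp=np.array([800.15,172.8,303.47]); d=np.array([.031,.9995,0]); n=np.array([.9995,-.031,0])
def pl(uv,off=0):
    c,r=ray(S,[uv]); r=r[0]; return c+r*(((tcp+off*n-c)@n)/(r@n))
for nm,a,b in(('axis',(236,226),(524,288)),('tail bottom corner edge',(238,255),(505,320))):
    A=pl(f(*a));B=pl(f(*b)); print(nm,((A-tcp)@d,(A-tcp)[2]),((B-tcp)@d,(B-tcp)[2]),np.degrees(np.arctan2((A-B)[2],(B-A)@d)),np.linalg.norm(A-B))
E
python3 - <<'E'
import cv2
a=cv2.imread('pics/scene5.png'); cv2.imwrite('pics/s5b.png',(cv2.resize(a[205:240,395:455],None,fx=13,fy=13,interpolation=cv2.INTER_CUBIC).astype(float)*1.5).clip(0,255))
E
```

```text
axis (np.float64(-50.956540368491), np.float64(36.90957364658209)) (np.float64(56.87739409852439), np.float64(7.726980346272512)) 15.142963791761 111.71495774035387
tail bottom corner edge (np.float64(-48.83213613853507), np.float64(23.011536945204966)) (np.float64(52.4726554695715), np.float64(-8.232465946392836)) 17.14059153761872 106.0153112195064[ WARN:0@0.055] global loadsave.cpp:1063 imwrite_ Unsupported depth image for selected encoder is fallbacked to CV_8U.
```

View pics/s5b.png

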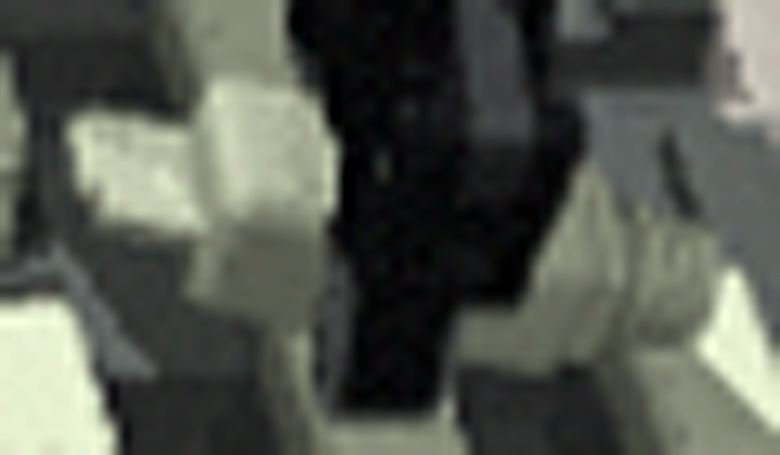

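Emit:
jog_arm([
  [[-0.015,0.022,0],0.18],
  [[-0.03,0.045,0],0.36],
  [[-0.05,0.07,0],0.54],
  [[-0.07,0.1,0.03],0.72],
  [[-0.09,0.13,0.07],0.9],
  [[-0.11,0.16,0.11],1.08],
  [[-0.1245,0.181,0.15],1.26],
  [[-0.1245,0.181,0.18],1.44],
])

```text
t: 12.75
tcp_pos: [620.7, 304.9, 121.5]
orientation: [[-0.995, -0.098, -0.002], [-0.098, 0.995, 0.001], [0.002, 0.001, -1.0]]
wrist_force: [1.2, -0.5, 0.1]
width: 35.5
```

Run:
```python
from h import *
s=ctrl.read_state(); print({k:s[k] for k in('t','tcp_pos','orientation','qvel','joint_positions')})
x=np.array([.9984,.0562,0]);y=np.array([-.0562,.9984,0]); 
e=np.array([602.1,301.7,0]); g=e+21*x; R=s['orientation']; print('tool delta', R.T@(g-s['tcp_pos'])); print(np.degrees(np.arctan2(*R[[1,0],0])))
```

```text
{'t': 12.75, 'tcp_pos': array([620.74111301, 304.9028939 , 121.4910203 ]), 'orientation': array([[-9.95232744e-01, -9.75133989e-02, -1.70965513e-03],
       [-9.75148705e-02,  9.95233747e-01,  7.99433021e-04],
       [ 1.62355105e-03,  9.62338717e-04, -9.99998219e-01]]), 'qvel': array([-11.33858262,  10.2202084 ,  26.60137602,  13.51902777,
        -8.85016191, -30.29691106, -73.62593622]), 'joint_positions': array([-17.35797198,  40.82245673, -19.84862414,  82.7422204 ,
        14.88549082,  59.09055238,  55.17117805])}
tool delta [ -2.31420589  -2.35671538 121.48521148]
-174.4039090681424
```

Emit:
jog_arm([
  [[-0.001,-0.001,0.03],0.044],
  [[-0.001,-0.001,0.065],0.044],
  [[-0.001,-0.001,0.09],0.044],
  [[-0.001,-0.001,0.102],0.044],
  [[-0.001,-0.001,0.107],0.044],
  [[-0.001,-0.001,0.11],0.044],
  [[-0.001,-0.001,0.113],0.044],
  [[-0.001,-0.001,0.115],0.044],
])

```text
t: 13.75
tcp_pos: [625.5, 302.4, 10.5]
orientation: [[-0.998, -0.056, 0.002], [-0.056, 0.998, 0.001], [-0.002, 0.001, -1.0]]
wrist_force: [-1.6, -1.9, 16.3]
width: 35.5
```

Run:
```python
from h import *
import pickle
s=ctrl.read_state(); print(s['t'],s['tcp_pos'],s['wrist_force'])
m=ctrl.camera_model('wrist'); pickle.dump(m,open('w6.pkl','wb'))
im=ctrl.grab_frame('wrist'); cv2.imwrite(f"pics/wrist6.png",im[:,:,::-1])
```

```text
13.75 [625.47117164 302.41598885  10.51655911] [-1.63873683 -1.94535762 16.30854759]
```

View pics/wrist6.png

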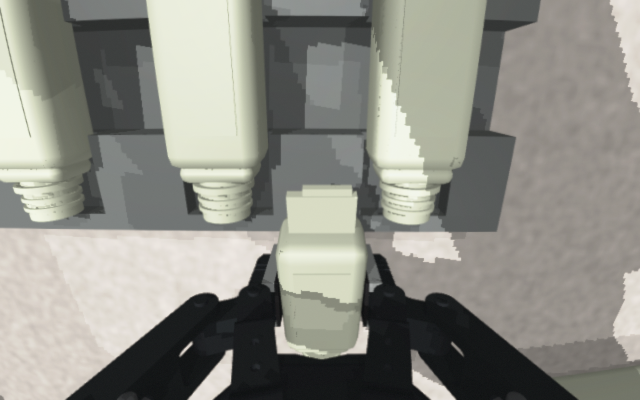

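Run:
```python
from h import *
import pickle
m=pickle.load(open('w6.pkl','rb'))
P=plane(m,[(180,231),(470,231.5)],26); x=np.array([.9984,.0562,0])
print(P.round(1),(P-np.array([625.5,302.4,26]))@x)
```

```text
[[606.4 235.1  26. ]
 [599.  370.8  26. ]] [-22.88621333 -22.602379  ]
```

Emit:
jog_arm([
  [[-0.002,0,-0.003],0],
  [[-0.0045,0,-0.003],0],
  [[-0.0045,0,-0.001],0],
  [[-0.0045,0,0.0],0],
  [[-0.0045,0,0.001],0],
  [[-0.0045,0,0.002],0],
  [[-0.0045,0,0.002],0],
  [[-0.0045,0,0.002],0],
])

```text
t: 14.8
tcp_pos: [630.7, 302.9, 8.8]
orientation: [[-0.998, -0.056, 0.004], [-0.056, 0.998, 0.001], [-0.004, 0.001, -1.0]]
wrist_force: [-2.8, -3.2, 23.2]
width: 35.0
```

Emit:
jog_arm([
  [[0,0,0],0],
  [[0,0,0],0],
  [[0,0,0],0],
  [[0,0,0],0],
  [[0,0,-0.005],0],
  [[0,0,-0.015],0],
  [[0,0,-0.035],0],
  [[0,0,-0.06],0],
], claw=0.055)

```text
t: 15.8
tcp_pos: [629.3, 302.3, 67.0]
orientation: [[-0.998, -0.056, 0.0], [-0.056, 0.998, 0.0], [-0.0, 0.0, -1.0]]
wrist_force: [0.7, -0.4, -0.4]
width: 54.8
```

Run:
```python
from h import *
import pickle
s=ctrl.read_state(); print(s['t'],s['tcp_pos'],s['wrist_force'],s['width'],s['joint_positions'])
m=ctrl.camera_model('wrist'); pickle.dump(m,open('w7.pkl','wb'))
im=ctrl.grab_frame('wrist'); cv2.imwrite(f"pics/wrist7.png",im[:,:,::-1])
```

```text
15.8 [629.2642485  302.32167141  67.0200675 ] [ 0.73325325 -0.44399373 -0.40808834] 54.77550056570514 [-17.75745536  44.35095688 -18.29977603  84.6424862   15.83345442
  53.54018136  52.59354896]
```

View pics/wrist7.png

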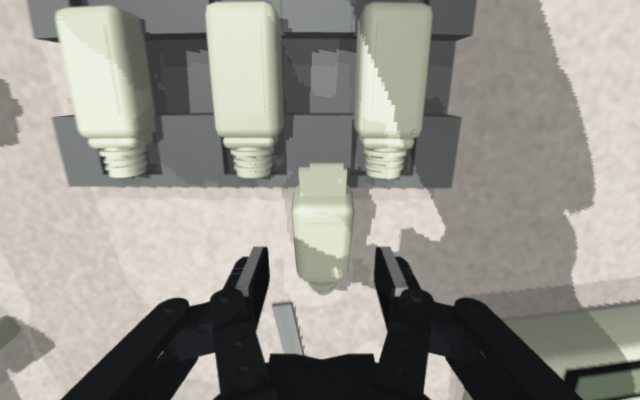

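Run:
```python
from h import *
import pickle
m=pickle.load(open('w7.pkl','rb')); x=np.array([.9984,.0562,0]);y=np.array([-.0562,.9984,0]);t=np.array([629.3,302.3,0])
for nm,uv,z,lx in (('basetop',(323,200),52,-28),('shoulder',(321,279),33,35),('tailend',(323,164),29+54*.342+2,-54*.94+.7),('edge',(322,187),26,0)):
    P=plane(m,[uv],z)[0]; print(nm,P.round(1),((P-t)@x).round(1),'->centre',((P-t)@x-lx).round(1),'lat',((P-t)@y).round(1))
for th in (17,20,23):
    c,s=np.cos(np.radians(th)),np.sin(np.radians(th)); h=56*s+10*c
    X=lambda a,b:(a*c+b*s, h-a*s+b*c)
    o=[]
    for uv,l in(((323,200),(-32,13)),((323,164),(-54,2)),((321,279),(33,13))):
        px,pz=X(*l);P=plane(m,[uv],pz)[0]; o.append(round((P-t)@x-px,1))
    print(th,h,o)
```

```text
basetop [602.  301.7  52. ] -27.3 ->centre 0.7 lat 0.9
shoulder [666.  304.2  33. ] 36.8 ->centre 1.8 lat -0.2
tailend [582.3 300.6  49.5] -47.1 ->centre 3.0 lat 0.9
edge [602.6 301.2  26. ] -26.7 ->centre -26.7 lat 0.4
17 25.93586302410361 [np.float64(1.0), np.float64(5.4), np.float64(4.3)]
20 28.55005423409653 [np.float64(-1.6), np.float64(3.1), np.float64(3.7)]
23 31.085991729923734 [np.float64(-4.2), np.float64(0.8), np.float64(3.3)]
```

Emit:
jog_arm([
  [[0,0,-0.01],0.185],
  [[0,0,-0.02],0.37],
  [[0,0,-0.02],0.555],
  [[0,0,-0.02],0.74],
  [[0,0,-0.02],0.925],
  [[0,0,-0.02],1.11],
  [[0,0,-0.02],1.295],
  [[0,0,-0.02],1.48],
])

```text
t: 16.85
tcp_pos: [629.4, 302.9, 86.9]
orientation: [[-0.141, 0.99, 0.001], [0.99, 0.141, 0.002], [0.001, 0.001, -1.0]]
wrist_force: [0.2, 0.1, -0.5]
width: 54.7
```

Emit:
jog_arm([
  [[0,0,0],0.185],
  [[0,0,0],0.37],
  [[0,0,0],0.555],
  [[0,0,0],0.74],
  [[0,0,0],0.925],
  [[0,0,0],1.11],
  [[0,0,0],1.295],
  [[0,0,0],1.48],
])

```text
t: 17.85
tcp_pos: [629.3, 303.2, 86.7]
orientation: [[0.973, 0.231, 0.001], [0.231, -0.973, 0.002], [0.001, -0.002, -1.0]]
wrist_force: [-0.1, -1.0, -0.6]
width: 54.8
```

Run:
```python
from h import *
import pickle
s=ctrl.read_state(); R=s['orientation'];print(s['t'],s['tcp_pos'],s['joint_positions'],s['qvel'][6],np.degrees(np.arctan2(R[1,0],R[0,0])))
x=np.array([.9984,.0562,0]);y=np.array([-.0562,.9984,0]);t=np.array([629.3,302.3,8])
g=t+1.8*x+.4*y; print('tool delta',R.T@(g-s['tcp_pos']))
```

```text
17.85 [629.30120085 303.17216662  86.69560003] [-42.59493481  45.40322873  28.4402835   84.06191241 -24.09628632
  56.56649791 -84.63432263] -68.37312980301441 13.327360859015629
tool delta [ 1.54702122  0.91938217 78.69588384]
```

Emit:
jog_arm([
  [[0.0016,0.0006,0],0.1],
  [[0.0016,0.0006,0],0.182],
  [[0.0016,0.0006,0.01],0.182],
  [[0.0016,0.0006,0.03],0.182],
  [[0.0016,0.0006,0.05],0.182],
  [[0.0016,0.0006,0.068],0.182],
  [[0.0016,0.0006,0.077],0.182],
  [[0.0016,0.0006,0.077],0.182],
])

```text
t: 18.85
tcp_pos: [630.5, 301.8, 7.3]
orientation: [[0.998, 0.056, -0.001], [0.056, -0.998, -0.001], [-0.001, 0.001, -1.0]]
wrist_force: [0.4, -0.1, 0.2]
width: 54.8
```

Emit:
jog_arm([
  [[0,0,0],0],
  [[0,0,0],0],
  [[0,0,0],0],
  [[0,0,0],0],
  [[0,0,0],0],
  [[0,0,-0.005],0],
  [[0,0,-0.02],0],
  [[0,0,-0.05],0],
], claw=0.02)

```text
t: 19.85
tcp_pos: [629.9, 301.8, 58.2]
orientation: [[0.998, 0.056, -0.003], [0.056, -0.998, -0.001], [-0.003, 0.001, -1.0]]
wrist_force: [0.3, 0.8, 0.0]
width: 35.2
```

Run:
```python
from h import *
import pickle
s=ctrl.read_state(); R=s['orientation'];print(s['t'],s['tcp_pos'],s['joint_positions'],s['width'],np.degrees(np.arctan2(R[1,0],R[0,0])))
m=ctrl.camera_model('wrist'); pickle.dump(m,open('w8.pkl','wb'))
im=ctrl.grab_frame('wrist'); cv2.imwrite(f"pics/wrist8.png",im[:,:,::-1])
```

```text
19.85 [629.90643588 301.79073931  58.17842983] [-43.44327205  47.80092705  30.37904189  85.19018766 -27.3272179
  54.66630378 -92.05285505] 35.244894990941816 3.1931080565529606
```

View pics/wrist8.png

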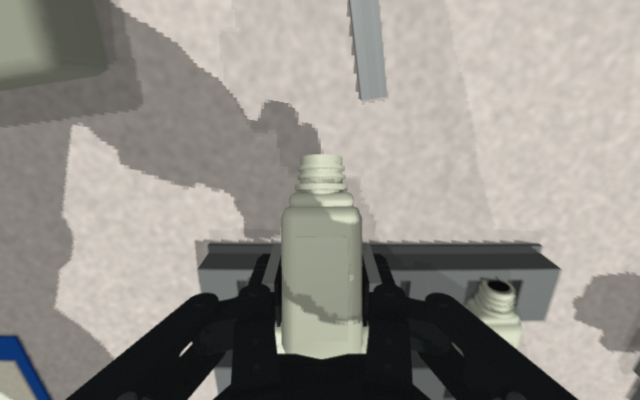

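Emit:
jog_arm([
  [[0,0,-0.04],0],
  [[0,0.01,-0.09],-0.1],
  [[-0.01,0.04,-0.14],-0.25],
  [[-0.02,0.075,-0.185],-0.43],
  [[-0.035,0.115,-0.225],-0.61],
  [[-0.05,0.165,-0.255],-0.79],
  [[-0.07,0.22,-0.26],-0.97],
  [[-0.085,0.275,-0.26],-1.15],
])

```text
t: 20.9
tcp_pos: [560.6, 20.6, 320.1]
orientation: [[0.352, 0.936, 0.002], [0.936, -0.352, -0.0], [0.001, 0.002, -1.0]]
wrist_force: [0.8, 0.4, -1.5]
width: 35.4
```

Run:
```python
from h import *
s=ctrl.read_state(); R=s['orientation'];print(s['t'],s['tcp_pos'],s['joint_positions'],s['qvel'].round(),np.degrees(np.arctan2(R[1,0],R[0,0])))
print('tool delta',R.T@(np.array([514.5,-234,300])-s['tcp_pos']))
```

```text
20.9 [560.57226431  20.64719474 320.14328156] [-18.80825991  20.59521713  21.15385247  87.2408052   -7.61150263
  73.44110111 -17.32765749] [ 48. -13. -13.  20.  10.  -8. 118.] 69.40653036649033
tool delta [-254.59738954   46.39336416   20.03557138]
```

Emit:
jog_arm([
  [[-0.05,0.009,0],-0.1],
  [[-0.1,0.018,0],-0.2],
  [[-0.15,0.027,0],-0.3],
  [[-0.2,0.036,0],-0.333],
  [[-0.235,0.042,0.0],-0.333],
  [[-0.255,0.046,0.01],-0.333],
  [[-0.255,0.046,0.02],-0.333],
  [[-0.255,0.046,0.03],-0.333],
])

```text
t: 21.9
tcp_pos: [513.5, -230.6, 287.9]
orientation: [[0.031, 1.0, 0.0], [1.0, -0.031, 0.001], [0.001, 0.0, -1.0]]
wrist_force: [0.1, 0.1, -0.1]
width: 35.1
```

Run:
```python
from h import *
s=ctrl.read_state(); R=s['orientation'];print(s['t'],s['tcp_pos'],s['joint_positions'],np.degrees(np.arctan2(R[1,0],R[0,0])))
for n in("scene","top"):
    im=ctrl.grab_frame(n); cv2.imwrite(f"pics/{n}9.png",im[:,:,::-1])
p=proj(ctrl.camera_model('scene'),[s['tcp_pos']])[0]; print(p)
u,v=p.astype(int)
a=cv2.imread('pics/scene9.png'); print(u,v); cv2.imwrite('pics/s9.png',np.clip(cv2.resize(a[v-40:v+25,u-50:u+50],None,fx=8,fy=8,interpolation=cv2.INTER_CUBIC).astype(float)*1.4,0,255).astype(np.uint8))
```

```text
21.9 [ 513.53522532 -230.59017377  287.94220543] [ 7.80957631 21.94067319 20.81607158 90.31183843 -8.21259723 69.26670887
 28.38507757] 88.2234113003126
[250.16580861 161.57777918]
250 161
```

View pics/s9.png

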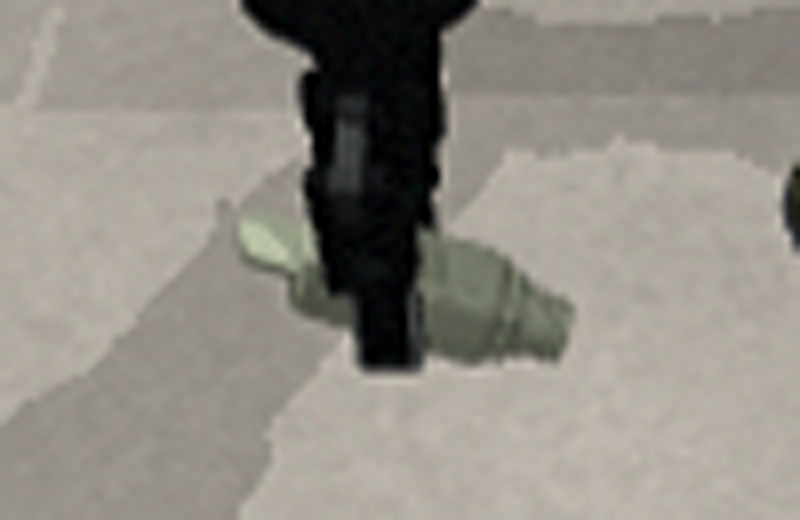

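Run:
```python
import cv2,numpy as np
a=cv2.imread('pics/scene9.png');
A=cv2.resize(a[143:170,224:276],None,fx=15,fy=15,interpolation=cv2.INTER_LANCZOS4).astype(float)*1.4
cv2.imwrite('pics/s9b.png',np.clip(A,0,255).astype(np.uint8))
```

```text
(no output)
```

View pics/s9b.png

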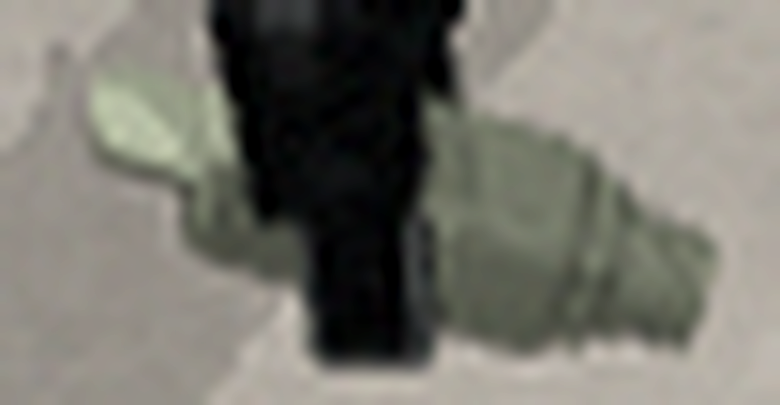

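View pics/top9.png

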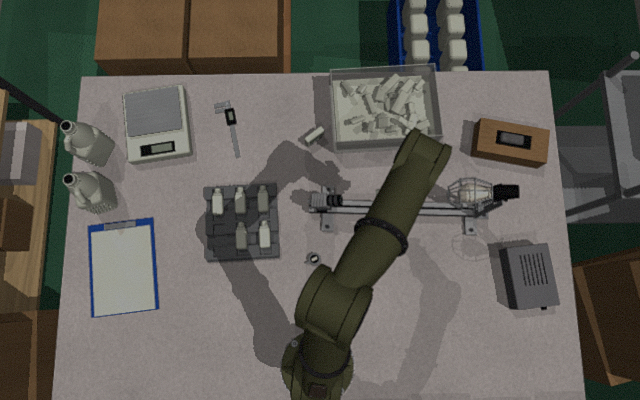

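Run:
```python
from h import *
S=ctrl.camera_model('scene')
f=lambda x,y:(224+(x+.5)/15-.5,143+(y+.5)/15-.5)
tcp=np.array([513.54,-230.59,287.94]); d=np.array([.031,.9995,0]); n=np.array([.9995,-.031,0])
def pl(uv):
    c,r=ray(S,[uv]); r=r[0]; return c+r*(((tcp-c)@n)/(r@n))
for a,b in(((95,115),(702,300)),((95,120),(702,298)),((95,110),(702,302))):
    A=pl(f(*a));B=pl(f(*b)); C=A+(B-A)*54/110; print((A-tcp)@d,(A-tcp)[2],(B-tcp)@d,(B-tcp)[2],'ang',np.degrees(np.arctan2((A-B)[2],(B-A)@d)),'L',np.linalg.norm(A-B),'centre',(C-tcp)@d,(C-tcp)[2])
```

```text
-49.475805099625276 35.631698188439884 53.04878737419784 -2.6688616213324963 ang 20.484399435414097 L 109.44693815734102 centre 0.8544493875242506 16.829605190915288
-49.59543736833608 34.59374778072407 53.07645452130884 -2.238456883110132 ang 19.734787567694315 L 109.08041613518671 centre 0.8071277411259815 16.512483673023667
-49.35629640834308 36.668603834785415 53.02110855952814 -3.0994432177511158 ang 21.228437516053617 L 109.83185682657175 centre 0.9017023940664235 17.14610800899476
```

Emit:
jog_arm([
  [[-0.003,0.001,0.01],0],
  [[-0.004,0.001,0.03],0],
  [[-0.004,0.001,0.055],0],
  [[-0.004,0.001,0.075],0],
  [[-0.004,0.001,0.086],0],
  [[-0.004,0.001,0.09],0],
  [[-0.004,0.001,0.09],0],
  [[-0.004,0.001,0.09],0],
])

```text
t: 23.0
tcp_pos: [514.6, -236.1, 199.0]
orientation: [[0.032, 0.999, 0.001], [0.999, -0.032, -0.0], [-0.0, 0.001, -1.0]]
wrist_force: [0.2, 0.8, -0.0]
width: 35.6
```

Run:
```python
from h import *
s=ctrl.read_state(); R=s['orientation'];print(s['t'],s['tcp_pos'],s['qvel'].round(1),np.degrees(np.arctan2(R[1,0],R[0,0])))
for n in("scene","top","wrist"):
    im=ctrl.grab_frame(n); cv2.imwrite(f"pics/{n}10.png",im[:,:,::-1])
print(ctrl.read_state()['tcp_pos'])
a=cv2.imread('pics/scene10.png'); cv2.imwrite('pics/s10.png',np.clip(cv2.resize(a[120:250,130:355],None,fx=3.5,fy=3.5,interpolation=cv2.INTER_CUBIC).astype(float)*1.4,0,255).astype(np.uint8))
cv2.imwrite('pics/s10b.png',np.clip(cv2.resize(a[165:205,224:276],None,fx=15,fy=15,interpolation=cv2.INTER_LANCZOS4).astype(float)*1.4,0,255).astype(np.uint8))
```

```text
23.0 [ 514.55423789 -236.13861176  199.03282882] [ 0.1 -0.  -0.   0.1 -0.1 -0.  -0.1] 88.16185039847441
[ 514.42406871 -236.04643878  198.84158494]
```

View pics/s10.png

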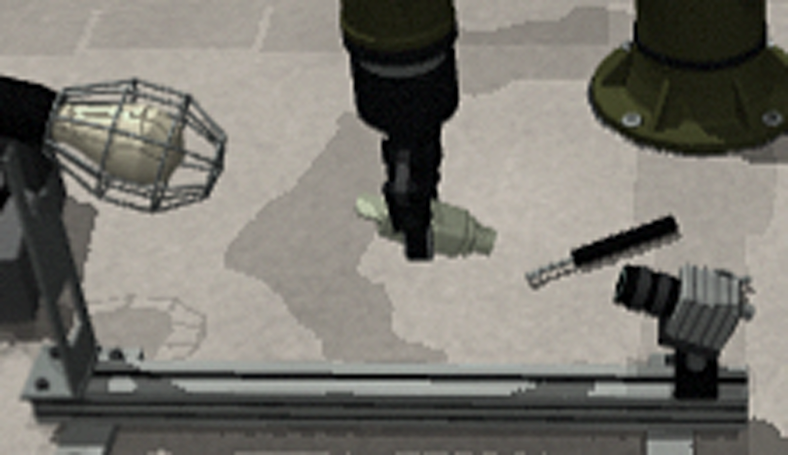

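View pics/s10b.png

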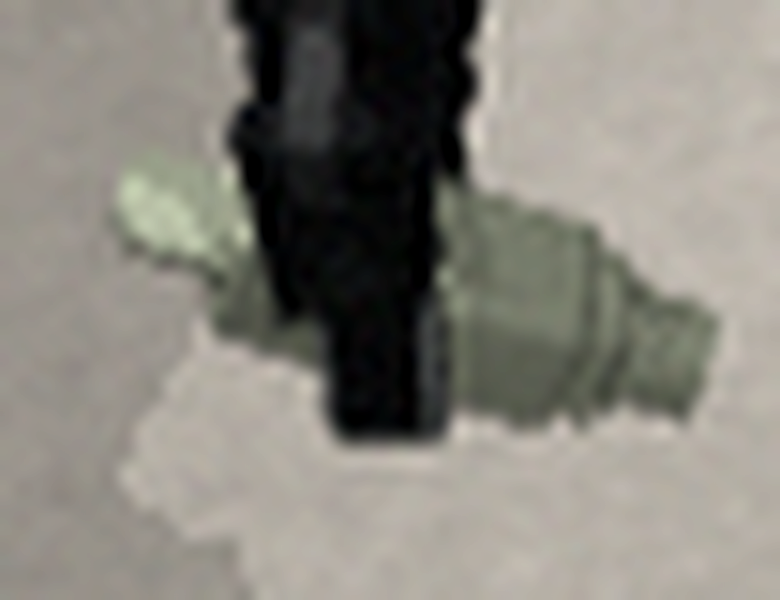

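View pics/wrist10.png

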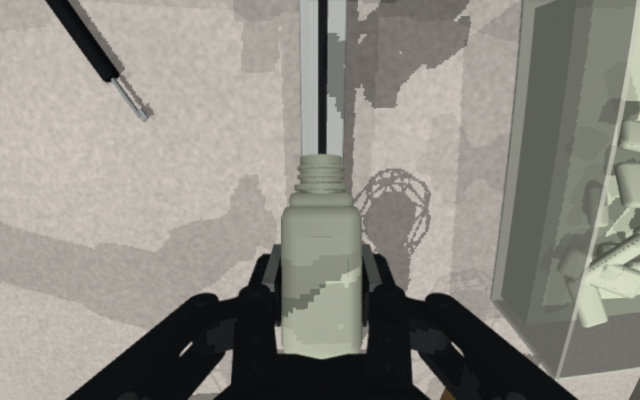

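Run:
```python
from h import *
S=ctrl.camera_model('scene')
f=lambda x,y:(224+(x+.5)/15-.5,165+(y+.5)/15-.5)
tcp=np.array([514.5,-236.1,198.9]); d=np.array([.031,.9995,0]); n=np.array([.9995,-.031,0])
def pl(uv):
    c,r=ray(S,[uv]); r=r[0]; return c+r*(((tcp-c)@n)/(r@n))
A=pl(f(120,203));B=pl(f(704,362)); C=A+(B-A)*54/110; print(A,B,'ang',np.degrees(np.arctan2((A-B)[2],(B-A)@d)),'centre',C)
c=lambda ox,oy,x,y:(ox+(x+.5)/8-.5,oy+(y+.5)/8-.5)
L=pl(c(300,185,56,131));M=pl(c(150,135,333,262)); print(L,M,(L+M)/2,np.linalg.norm(L-M))
```

```text
[ 512.96053997 -285.73517097  233.91632033] [ 516.15530139 -182.72987949  198.24572969] ang 19.092726604931443 centre [ 514.52887739 -235.16893697  216.40530311]
[519.20767778 -84.3153567  155.23871522] [ 509.75177185 -389.19206556  268.93838568] [ 514.47972482 -236.75371113  212.08855045] 325.5254779973885
```

Emit:
jog_arm([
  [[0,0,0.001],0],
  [[-0.001,0,0.002],0],
  [[-0.001,0,0.003],0],
  [[-0.001,0,0.004],0],
  [[-0.001,0,0.004],0],
  [[-0.001,0,0.004],0],
  [[-0.001,0,0.004],0],
  [[-0.001,0,0.004],0],
])

```text
t: 24.15
tcp_pos: [514.2, -236.9, 194.4]
orientation: [[0.032, 0.999, 0.0], [0.999, -0.032, -0.0], [-0.0, 0.0, -1.0]]
wrist_force: [0.2, -0.5, 0.7]
width: 35.4
```

Run:
```python
from h import *
s=ctrl.read_state();print(s['t'],s['tcp_pos'],s['width'],abs(s['qvel']).max())
im=ctrl.grab_frame('top'); cv2.imwrite('pics/t11.png',cv2.resize(im[160:270,195:520,::-1],None,fx=2.4,fy=2.4))
```

```text
24.15 [ 514.19117207 -236.90115303  194.35783937] 35.42926966668617 0.10250447249946659
```

View pics/t11.png

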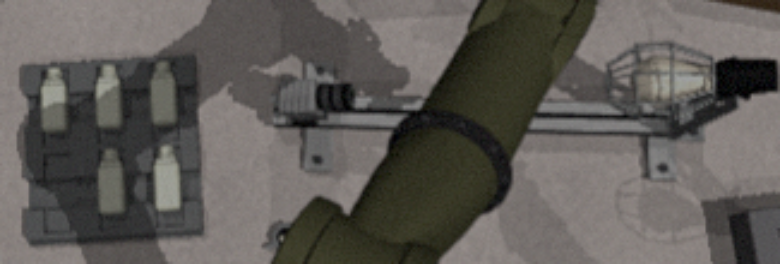

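The other five bottles are still in their pockets and the rig has not moved. The held bottle is at rest at the spot, so I'm handing in.

```bash
python3 -c "
from bench import ctrl
print(ctrl.finish_job())"
```

```text
the job is handed in; nothing more can be done
None
```

The tailed bottle is held at the spot between lens and lamp, mouth towards the lens and tail towards the lamp. I handed the job in at about 24 s with the arm at rest.

**How it went:**
- **Tilt:** the moves cannot tilt the tool. I pressed the bottle against the tray's far edge to pivot it in the grip, let it lean there, then took it again with the gripper turned half round.
- **Detour:** I regripped because the first hold would have run the last joint past its range at the spot. Before that, one move along the turned tool axes went the wrong way, out to x = 800 mm. It touched nothing.

**Last checks:**
- **Slope:** measured about 19–20.5° in the side view, against the 20° wanted. An earlier, poorer view had given about 14–15° for the first hold, before the regrip.
- **Direction:** 88.2°, and the bottle lined up with the rail groove in the wrist picture.
- **Position:** in the last side view the bottle's centre was about 1.6 mm along y and 4 mm in height from the middle of lens and lamp. I then moved about 1 mm and 4 mm to correct this, but did not measure the bottle again afterwards.
- **Disagreements:** my lens-to-lamp distance came out at 326 mm instead of 320, and the midpoint at 212 mm high instead of 215. Estimates of the bottle's height above the tool point ranged from 17 to 22 mm, so its height is good to a few millimetres.
- **Surroundings:** the top view shows the other five bottles in their pockets and the camera and lamp in place. The largest force I read, while pressing on the tray edge, was about 23 N.

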